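# Mount and balance a centrifuge rotor

## Task

Slide the rotor over the centrifuge's spindle, feeling for the angle at which the slots in its foot drop over the spindle's cross pin, until it sits fully home on the seat. Then balance it: stand the spare long tube in the bucket opposite the tube that is already in the rotor, right down to the bucket's bottom. Keep the rotor upright throughout and leave the other things on the bench where they are.

Things in the scene. Friction and masses are not known exactly. Their poses are not given: they have to be found in the camera images.
- rotor: Loose aluminium rotor, 0.3 kg, 80 mm tall, 92 mm across. Origin: centre of the foot's underside, z up. Foot 35 mm wide, 10 mm high, cut from below by crossed slots along the rotor's x and y, 8 mm wide, 10 mm deep (fits the spindle's pin every 90 deg). Hub: tube 28 mm outside, open through bore 14.6 mm, rising to 80 mm; grip its free top 30 mm. Four buckets 34 mm off axis at +x, +y, -x, -y.
- bucket (a point): Floor centre of the rotor's -x bucket, 34 mm from the axis and 13 mm above the rotor's origin: the spare tube's foot belongs here. Axes are the rotor's. All four buckets: 24 mm outer, 19.6 mm inner diameter, 32 mm deep, rims 45 mm above the rotor's origin.
- first_tube (a point): Top centre of the cap (18 mm diameter) of the tube that already stands in the rotor's +x bucket and is part of the rotor; 34 mm from the axis, 75 mm above the rotor's origin.
- centrifuge: Bench centrifuge, fixed, lid off: white housing 190 x 210 mm, its top 60 mm above the bench, controls on its -x front, a round chamber rim 136 mm in diameter up to 77 mm above the bench, a steel spindle upright in the middle. Origin: centre of the underside.
- seat (a point): Centre of the centrifuge's steel seat disc (44 mm diameter), 65 mm above the bench, on the spindle's axis: the rotor's origin belongs here. z up. A fixed round cross pin, 5 mm thick, 36 mm long, passes level through the spindle, its top 7.5 mm above the seat. The pin's direction differs each time and is not told.
- spindle_tip (a point): Centre of the top of the fixed steel spindle, 50 mm above the seat. Spindle 12 mm diameter; its top 8 mm taper to 6 mm diameter.
- tube: The spare long tube, loose, in the rack: polypropylene tube with a round screw cap, standing upright; body 15 mm diameter with a narrowed foot, cap 18 mm diameter and 16 mm tall at the top; 62 mm tall. Origin: centre of its foot; z up to the cap. 25 g.
- rack: White rack block, fixed, 50 x 160 x 30 mm, three blind holes in a row along its y (at -50, 0 and 50 mm), 18.5 mm diameter, 25 mm deep. Origin: centre of the underside. The two tubes stand in the holes at -50 and 0 mm, either way round.
- tube_short: A shorter tube of the same make, 46 mm tall, in the rack; not needed, to be left alone. Origin: centre of its foot.
- jar: Amber reagent jar with blue cap, 60 mm diameter, 95 mm tall; to be left alone. Origin: centre of its underside.
- dome: The centrifuge's clear domed lid lying on the bench, 140 mm diameter, 72 mm tall; to be left alone. Origin: centre of its underside.
- tip_box: Grey box of pipette tips with a clear top, 85 x 120 x 60 mm; to be left alone. Origin: centre of its underside.

How it is judged:
By the outcome, as a careful person would: the job done as asked, in the order asked, and still so for the second after the job is handed in, with the robot touching nothing.
It also fails if it takes over 67 s, if anything falls off the work surface, if the arm or the gripper's body presses on something with over 40 N, if the wrist force passes 120 N, or if a joint passes its speed limit or range.

## Robot

A 6-joint arm with a two-finger parallel gripper is mounted at the origin on the work surface. World frame = base frame: x ahead of the robot, y to its left, z up, the work surface at z = 0. Lengths are in m, angles in rad, forces in N, time in s.
With the tool pointing down it reaches from about 0.375 to 0.9 m from the base axis. Payload 3.1 kg.
Tool frame: the origin (TCP) lies midway between the tips of the shut fingers; the grasp point (between the pads) lies 19 mm behind it; z points along the fingers, y is the line along which they close (so a half turn about z gives the same grasp; the last joint's range is limited). The gripper opens to 87 mm and grips with 3 to 60 N. Pads are 19 mm wide; open, the fingers measure 117 mm over their backs; the gripper's body (75 mm by 190 mm) begins 51 mm behind the grasp point.
Start: joints at [-1.355, 0.527, 1.433, -0, 1.181, -0.178], TCP at [0.24, -0.577, 0.223] pointing down, gripper open.
Joint ranges: [-3.08, 3.08], [-0.75, 2.2], [0.22, 2.44], [-1.43, 4.57], [0, 2.65], [-2.85, 2.85]. Speed limits (rad/s): [2.79, 2.79, 3.14, 3.14, 3.14, 3.14].

## Interface

Orientations are given as a unit quaternion [x, y, z, w].
In Python, from rig import robot gives the robot as it stands. The module is installed in compiled form; this text tells all that it offers.
- The arm moves only by the tool play_rows, never from a script. Its arguments are lists of equal length, an entry for each row: "gripper": the closure, from -1 (fully open) to 1 (shut); "delta_pos": the shift along the tool's x, y, z in cm, a list of three; "turn": the turn, a rotation vector about the tool's x, y, z in rad, a list of three. A call has 1 to 12 rows; each row is the pose to reach, as a shift and turn from the pose commanded when the call began, along the tool's axes at that moment; what a row does not reach only later rows make up. A row lasts 1/8 s, in which the tool goes at most 62.5 mm and 10.7 degrees, less where a joint would pass 70% of its speed; a pose out of reach is approached as far as the arm can. A call with a gripper value outside its range is refused whole. The fingers move at their own pace and stop on an object; "squeeze" is the grip in N (left out, the last holds). Time passes only in rows, so rows that repeat a pose let the fingers close. It gives the time, the measured TCP pose, the force, the opening and the grip force at its end, in the units of the state.
- robot.get_obs(): the state, without advancing time (a new reading comes with each control period).
- robot.camera(name): name is "side" or "top" or "wrist"; returns a dict with "color" (480x640x3 uint8, red, green, blue), "vfov" (degrees; the focal length in pixels is half the picture's height over the tangent of half this angle, whatever the lens; pixels are square), "cx", "cy" (the principal point, pixels), "R" (3x3) and "t" (3): a world point X has camera coordinates R X + t. Camera axes: x right, y down, z forward; pixel columns grow to the right and rows downward; lengths in m; the calibration is good to about 2 mm. The wrist camera is an equidistant fisheye: a pixel r from the principal point sees the ray r / f radians off the axis. A picture is of the moment at which its call begins. There is no depth.
- robot.hand_in(): hands the job in; it is judged then, once.
The state is a dict: "time": time; "q": joint angles; "joint_velocities": joint speeds; "joint_torque": joint torques, N m; "position": TCP position; "tool_rot": TCP orientation; "ft_force": force on the tool from outside, world axes, zero at the start; "moment": the same for the moment, N m; "grip_width": finger opening in m; "grip_force": force on a finger pad.
Only numpy, scipy, OpenCV 4.12 (cv2) and the standard library are available. Lean on these libraries where they do the work, as an engineer would, in place of code of your own. Each camera call takes 0.05 s, during which the arm holds its last target. There are 200 camera calls.

## Working session

There is one attempt and no reset: what is moved stays moved. The work goes in short steps, Python scripts to look and compute and a tool call to move; the robot and the scene stay as the last step left them, time stands still between calls to the robot, and variables do not carry over. Pictures are saved under pics/ and viewed, at most 10 in all, crops included, and the job is handed in when it is done.

Besides the shell and the picture viewer there is one more tool, called after "Call:" by a JSON object that holds its "op" and its "data", one argument or row to a line. play_rows: Moves the arm, as the interface text tells. Its arguments: {"type":"object","properties":{"gripper":{"type":"array","items":{"type":"number"}},"delta_pos":{"type":"array","items":{"type":"array","items":{"type":"number"}}},"turn":{"type":"array","items":{"type":"array","items":{"type":"number"}}},"squeeze":{"type":"number"}},"required":["gripper","delta_pos","turn"]}

```bash
mkdir -p pics
cat > h.py <<'E'
import numpy as np, cv2
from rig import robot
def f(c): return c["color"].shape[0]/2/np.tan(np.radians(c["vfov"])/2)
def ray(c,u,v,fish=False):
    F=f(c); d=np.array([u-c["cx"],v-c["cy"]],float)
    if fish:
        r=np.hypot(*d); th=r/F; dc=np.r_[d/max(r,1e-9)*np.sin(th),np.cos(th)]
    else: dc=np.r_[d/F,1]
    R=np.array(c["R"]); t=np.array(c["t"])
    return -R.T@t, R.T@dc/np.linalg.norm(dc)
def plane(c,u,v,z,fish=False):
    o,d=ray(c,u,v,fish); return o+d*(z-o[2])/d[2]
def proj(c,X,fish=False):
    p=np.array(c["R"])@np.array(X)+np.array(c["t"]); F=f(c)
    if fish:
        r=np.hypot(p[0],p[1]); th=np.arctan2(r,p[2]); q=p[:2]/max(r,1e-12)*th*F
    else: q=p[:2]/p[2]*F
    return q+np.array([c["cx"],c["cy"]])
def save(c,n): cv2.imwrite("pics/"+n+".png",c["color"][:,:,::-1])
E
python3 - <<'E'
from h import *
import pickle
D={n:robot.camera(n) for n in("side","top","wrist")}
pickle.dump(D,open("c0.pkl","wb"))
for n,c in D.items(): save(c,n+"0"); print(n,c["vfov"],c["cx"],c["cy"],-np.array(c["R"]).T@c["t"])
o=robot.get_obs(); print(o)
E
```

```text
side 52.81903565623834 310.1304047164247 244.9144518127732 [0.42838038 0.86631907 0.56755772]
top 52.203398937725936 318.6836604330989 245.13721720330827 [0.42769777 0.03031987 1.05103054]
wrist 65.70646984690485 320.45923332601524 236.33969157606904 [ 0.30480788 -0.55017393  0.38386186]
{'time': 0.15, 'q': array([-1.35450846e+00,  5.28262998e-01,  1.43359962e+00, -2.86901507e-05,
        1.18138371e+00, -1.78471111e-01]), 'joint_velocities': array([-0.0017096 , -0.00472585, -0.00333629,  0.00038228, -0.00244324,
       -0.00029091]), 'joint_torque': array([ 9.08515358e-04, -4.40429592e+01, -1.76843333e+01,  6.33907341e-02,
        5.52837050e-02, -7.85493671e-05]), 'position': array([ 0.24028151, -0.57636579,  0.22179271]), 'tool_rot': array([ 9.80582422e-01,  1.96105662e-01, -2.88974312e-05, -8.26438504e-04]), 'ft_force': array([-0.60837712, -0.30159047,  0.30048605]), 'moment': array([ 0.02263412, -0.02315606, -0.00180476]), 'grip_force': 0.0, 'grip_width': 0.08665391162599967}
```

View pics/top0.png

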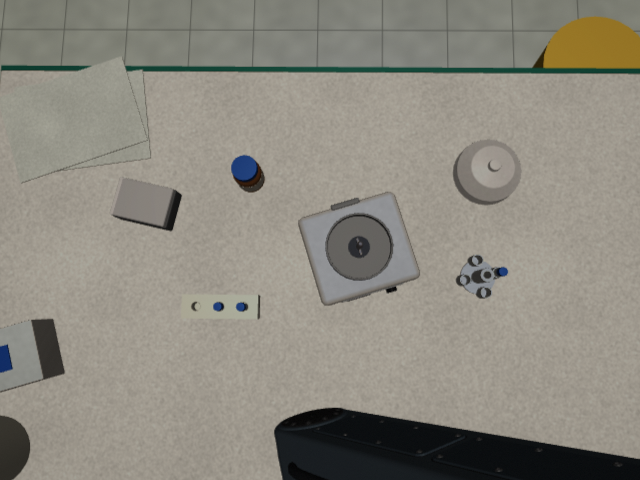

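View pics/side0.png

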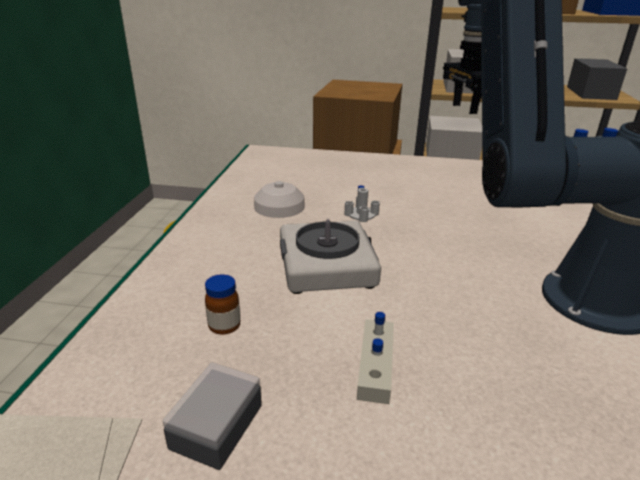

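Top: centrifuge near (360,247), rotor (478,277) with its blue-capped tube at (502,271), rack tubes at (218,307) and (241,307). Side: the same, rotor at (362,205). I'll enlarge the key regions.

Run:
```python
from h import *
import pickle
D=pickle.load(open("c0.pkl","rb"))
t=D["top"]["color"][:,:,::-1]; s=D["side"]["color"][:,:,::-1]
Z=lambda a,w,h:cv2.resize(a,(w,h),interpolation=cv2.INTER_CUBIC)
a=Z(t[245:305,440:520],400,300); b=Z(t[220:274,324:396],400,300); c=Z(s[180:228,335:399],400,300); d=Z(s[300:390,340:460],400,300)
cv2.imwrite("pics/crop1.png",np.vstack([np.hstack([a,b]),np.hstack([c,d])]))
# blue caps in both
for n in("top","side"):
    im=D[n]["color"].astype(int); m=((im[...,2]>im[...,0]+50)&(im[...,2]>im[...,1]+40)).astype(np.uint8)
    N,_,st,ce=cv2.connectedComponentsWithStats(m)
    for i in range(1,N):
        if st[i,4]>15: print(n,st[i],ce[i].round(1))
c=D["top"]
print("rotor hub ~",plane(c,487,275,.08)," foot",plane(c,477,278,.02))
print("rotor cap",plane(c,502,271.5,.075)); print("seat",plane(c,359,246,.065))
for u in(218,241): print("tube",plane(c,u,307,.07))
```

```text
top [232 156  25  24 485] [243.7 167.5]
top [499 268   9   8  56] [502.9 271.3]
top [214 303   7   7  45] [217. 306.]
top [237 303   7   8  49] [240.1 306.4]
top [  0 345  12  27 238] [  4.3 359.1]
side [603   0  33  14 171] [618.8   7. ]
side [634   0   6   8  17] [636.9   3.8]
side [576 129  12   6  42] [581.2 131.2]
side [605 128  12   8  51] [610.7 130.5]
side [205 275  30  22 462] [219.3 284.3]
side [376 312   9  12  69] [379.9 316.3]
side [373 339  10  12  83] [377.3 343.6]
rotor hub ~ [ 0.49362483 -0.27488049  0.08      ]  foot [ 0.49109765 -0.27289494  0.02      ]
rotor cap [ 0.50136298 -0.30601217  0.075     ]
seat [ 0.54921249 -0.02409956  0.065     ]
tube [0.42167683 0.25640023 0.07      ]
tube [0.42250222 0.21025705 0.07      ]
```

View pics/crop1.png

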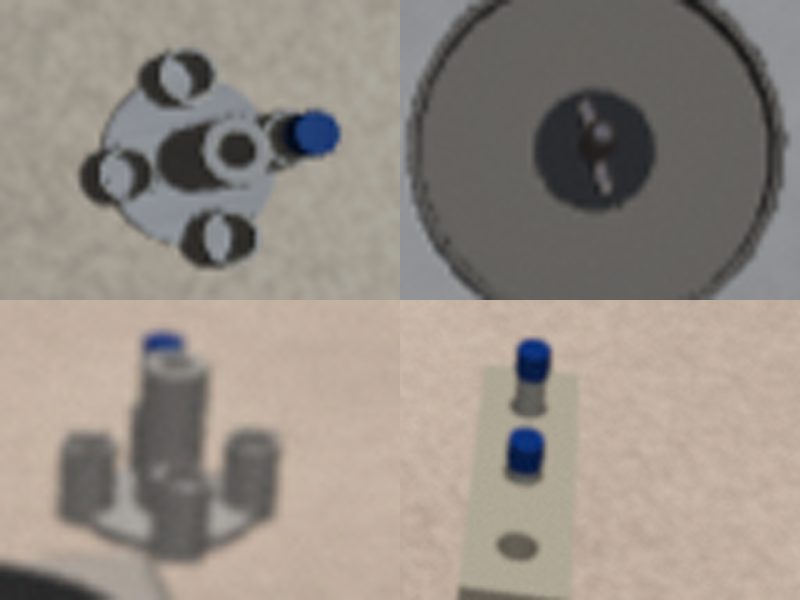

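```bash
cat >> h.py <<'E'
from scipy.spatial.transform import Rotation as Ro
def go(p,yaw=None,o=None):
    "cm shift in tool axes and rotvec to bring TCP to p, tool down with tool x at yaw (rad)"
    o=o or robot.get_obs(); R=Ro.from_quat(o["tool_rot"])
    d=R.inv().apply(np.array(p)-o["position"])*100
    x=R.as_matrix()[:,0]; 
    if yaw is None: yaw=np.arctan2(x[1],x[0])
    T=Ro.from_euler("z",yaw)*Ro.from_euler("x",np.pi)
    print("yaw now",np.degrees(np.arctan2(x[1],x[0])).round(2),"dpos cm",d.round(2),"turn",(R.inv()*T).as_rotvec().round(4))
E
python3 - <<'E'
from h import *
import pickle
c=pickle.load(open("c0.pkl","rb"))["top"]
P=lambda u,v,z:plane(c,u,v,z)
hub=P(487.6,275.2,.08); cap=P(503.2,271.6,.075); print("hub",hub,"cap",cap,np.linalg.norm((cap-hub)[:2]),np.degrees(np.arctan2(*(cap-hub)[1::-1])))
b=lambda x,y:(324+(x-400)*.18,220+y*.18)
p1=P(*b(586,103),.0725);p2=P(*b(605,190),.0725); d=p1-p2
print("pin",np.linalg.norm(d),np.degrees(np.arctan2(d[1],d[0])),(p1+p2)/2, "seat",P(*b(594,150),.065))
print("rim",P(*b(598,155),.077))
go([hub[0],hub[1],.2],np.radians(104))
E
```

```text
hub [ 0.49325042 -0.27604047  0.08      ] cap [ 0.50120279 -0.30835607  0.075     ] 0.03327969113305266 -76.17508593293972
pin 0.03237461086176066 12.667241655376055 [ 0.54757777 -0.02406499  0.0725    ] seat [ 0.54717124 -0.02395368  0.065     ]
rim [ 0.54392675 -0.02474347  0.077     ]
yaw now 22.62 dpos cm [ 34.9  -17.99   2.22] turn [-1.2000e-03 -1.4000e-03 -1.4204e+00]
```

Call:
{"op": "play_rows", "data": {
  "gripper": [-1,-1,-1,-1,-1,-1,-1,-1,-1,-1,-1],
  "delta_pos": [
    [35,-18,2.2],
    [35,-18,2.2],
    [35,-18,2.2],
    [35,-18,2.2],
    [35,-18,2.2],
    [35,-18,2.2],
    [35,-18,2.2],
    [35,-18,2.2],
    [35,-18,2.2],
    [35,-18,2.2],
    [35,-18,2.2]
  ],
  "turn": [
    [0,0,-1.42],
    [0,0,-1.42],
    [0,0,-1.42],
    [0,0,-1.42],
    [0,0,-1.42],
    [0,0,-1.42],
    [0,0,-1.42],
    [0,0,-1.42],
    [0,0,-1.42],
    [0,0,-1.42],
    [0,0,-1.42]
  ]
}}

```text
time: 1.52
position: [0.494, -0.2765, 0.2005]
tool_rot: [0.616, 0.787, 0.0, -0.0]
ft_force: [-0.5, -0.1, -0.6]
grip_width: 0.0868
grip_force: 0.0
```

Run:
```python
from h import *
import pickle
c=robot.camera("wrist"); pickle.dump(c,open("w1.pkl","wb")); save(c,"w1")
o=robot.get_obs(); print(o["time"],o["position"],o["q"])
for X in ([.4933,-.276,.08],[.5012,-.3084,.075]): print(proj(c,X,True))
```

```text
1.575 [ 0.49398982 -0.27653487  0.20053954] [-7.07700625e-01  4.75492071e-01  1.60590209e+00  3.59472518e-05
  1.06025365e+00 -9.50167018e-01]
[322.69443442 228.37092437]
[322.50351513 266.28589183]
```

View pics/w1.png

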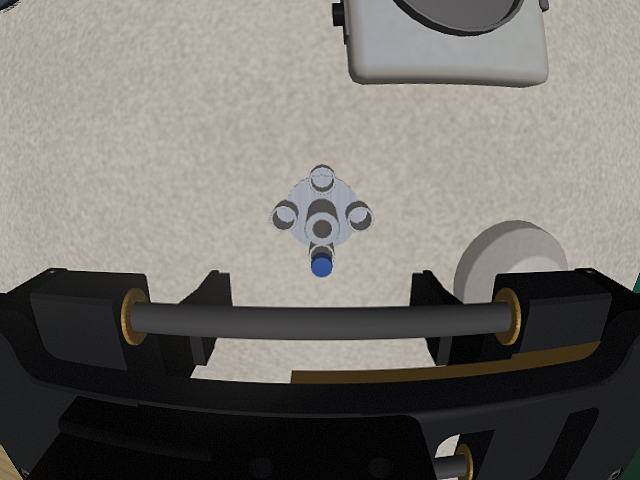

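Wrist view: hub top at ~(321,228), blue cap (321,266), side buckets (285,214) and (360,214), matching the prediction to ~1 px. Refine by masks.

Run:
```python
from h import *
import pickle
c=pickle.load(open("w1.pkl","rb")); im=c["color"].astype(int)
m=((im[...,2]>im[...,0]+50)&(im[...,2]>im[...,1]+40)).astype(np.uint8); m[:,:280]=0;m[:200]=0;m[300:]=0;m[:,360:]=0
mo=cv2.moments(m,True); print("cap",mo["m10"]/mo["m00"],mo["m01"]/mo["m00"],mo["m00"])
z=cv2.resize(c["color"][155:285,260:385][:,:,::-1],None,fx=4.6,fy=4.6,interpolation=cv2.INTER_CUBIC); 
g=cv2.cvtColor(z,cv2.COLOR_BGR2GRAY)
C=cv2.HoughCircles(g,cv2.HOUGH_GRADIENT,1,20,param1=120,param2=18,minRadius=30,maxRadius=90)
for x,y,r in C[0][:12]:
    cv2.circle(z,(int(x),int(y)),int(r),(0,0,255),1); print((260+x/4.6).round(1),(155+y/4.6).round(1),(r/4.6).round(1))
cv2.imwrite("pics/w1c.png",z)
for z_ in(.08,):print(plane(c,321.3,228,z_,True))
print(plane(c,mo["m10"]/mo["m00"],mo["m01"]/mo["m00"],.073,True))
```

```text
cap 321.3656957928803 266.9514563106796 309.0
322.1 175.8 11.3
322.1 229.0 9.6
322.5 181.4 13.9
283.4 217.7 11.9
359.5 219.0 11.8
286.0 213.2 12.7
355.8 212.7 10.6
321.4 256.6 10.5
320.1 261.6 15.5
321.6 266.6 10.6
321.8 211.6 13.7
325.1 224.2 14.8
[ 0.49216686 -0.27597045  0.08      ]
[ 0.50060961 -0.30989272  0.073     ]
```

View pics/w1c.png

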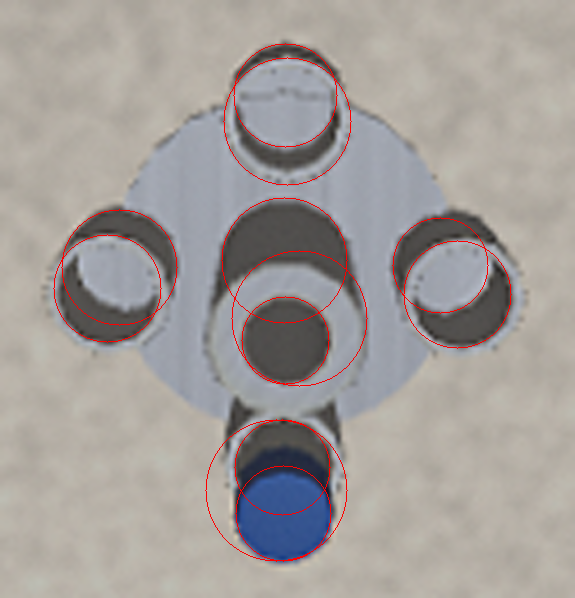

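Call:
{"op": "play_rows", "data": {
  "gripper": [-1,-1,-1,-1,-1,-1,1,1,1,1,1,1],
  "delta_pos": [
    [0,-0.1,5],
    [0,-0.1,9],
    [0,-0.1,12],
    [0,-0.1,13.8],
    [0,-0.1,14.8],
    [0,-0.1,14.8],
    [0,-0.1,14.8],
    [0,-0.1,14.8],
    [0,-0.1,14.8],
    [0,-0.1,14.8],
    [0,-0.1,14.8],
    [0,-0.1,14.8]
  ],
  "turn": [
    [0,0,0],
    [0,0,0],
    [0,0,0],
    [0,0,0],
    [0,0,0],
    [0,0,0],
    [0,0,0],
    [0,0,0],
    [0,0,0],
    [0,0,0],
    [0,0,0],
    [0,0,0]
  ],
  "squeeze": 30
}}

```text
time: 3.08
position: [0.4933, -0.2763, 0.0525]
tool_rot: [0.616, 0.788, 0.0, -0.0]
ft_force: [0.0, 0.1, -0.2]
grip_width: 0.0349
grip_force: 0.0
```

Call:
{"op": "play_rows", "data": {
  "gripper": [1,1,1,1,1,1,1,1,1,1],
  "delta_pos": [
    [0,0,0],
    [0,0,0],
    [0,0,0],
    [0,0,-1],
    [0,0,-4],
    [0,0,-9],
    [0,0,-14],
    [0,0,-17],
    [0,0,-17.5],
    [0,0,-17.5]
  ],
  "turn": [
    [0,0,0],
    [0,0,0],
    [0,0,0],
    [0,0,0],
    [0,0,0],
    [0,0,0],
    [0,0,0],
    [0,0,0],
    [0,0,0],
    [0,0,0]
  ]
}}

```text
time: 4.32
position: [0.4924, -0.2757, 0.2267]
tool_rot: [0.616, 0.788, -0.0, -0.001]
ft_force: [-0.2, -0.4, -4.2]
grip_width: 0.0261
grip_force: 29.8
```

Run:
```python
from h import *
go([.569,-.111,.227],np.radians(104))
```

```text
yaw now 103.98 dpos cm [14.13 11.41 -0.02] turn [-0.0013 -0.0016 -0.0003]
```

Call:
{"op": "play_rows", "data": {
  "gripper": [1,1,1,1,1,1,1,1],
  "delta_pos": [
    [3,2.4,0],
    [6.5,5.2,0],
    [10,8,0],
    [13,10.4,0],
    [14.1,11.4,0],
    [14.1,11.4,0],
    [14.1,11.4,0],
    [14.1,11.4,0]
  ],
  "turn": [
    [0,0,0],
    [0,0,0],
    [0,0,0],
    [0,0,0],
    [0,0,0],
    [0,0,0],
    [0,0,0],
    [0,0,0]
  ]
}}

```text
time: 5.32
position: [0.5694, -0.1133, 0.2274]
tool_rot: [0.616, 0.787, -0.0, -0.0]
ft_force: [-0.4, -0.6, -2.9]
grip_width: 0.0263
grip_force: 29.8
```

Run:
```python
from h import *
import pickle
c=robot.camera("wrist"); pickle.dump(c,open("w2.pkl","wb"))
o=robot.get_obs(); print(o["time"],o["position"],o["ft_force"])
S=[.5472,-.024]; 
p=proj(c,S+[.065],True);q=proj(c,S+[.115],True);print(p,q)
im=c["color"][:,:,::-1]; u,v=p.round().astype(int); x0,y0=max(u-50,0),max(v-45,0)
z=cv2.resize(im[y0:y0+90,x0:x0+100],(600,540),interpolation=cv2.INTER_CUBIC); print(x0,y0)
full=cv2.resize(im,(200,150)); z=np.hstack([z,np.vstack([full,np.zeros((390,200,3),np.uint8)])])
cv2.imwrite("pics/w2c.png",z)
```

```text
5.375 [ 0.56944941 -0.11316589  0.22746826] [-0.20013543 -0.53889432 -3.27241693]
[323.03323558 113.72116241] [323.45427256 109.40237634]
273 69
```

View pics/w2c.png

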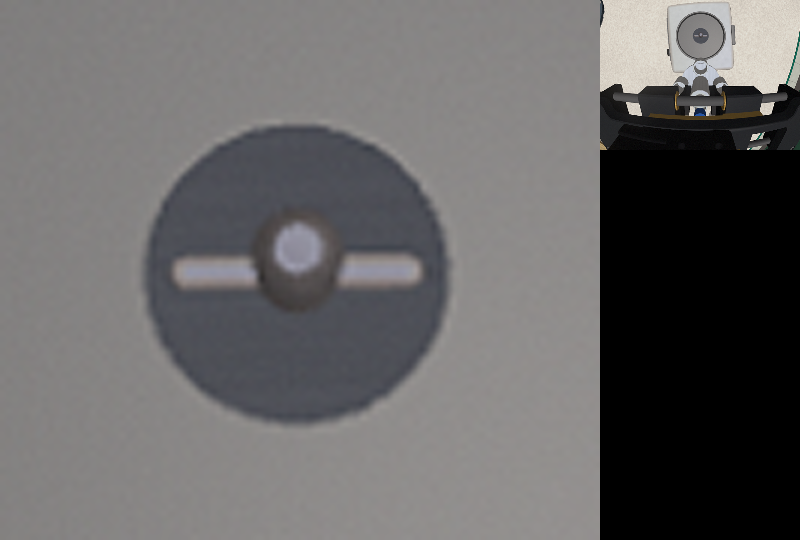

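Wrist view: seat disc centre at pixel (322.7,114.7), tip (322.7,110.2), pin level across the image, so it lies along the tool's y and the rotor's slots.

Run:
```python
from h import *
import pickle
c1=pickle.load(open("w1.pkl","rb")); c=pickle.load(open("w2.pkl","rb"))
hub=plane(c1,322.1,229.0,.08,True); print("hub",hub,"cap",plane(c1,321.6,266.6,.075,True))
L,Rr=plane(c1,283.4,217.7,.045,True),plane(c1,359.5,219,.045,True); print("LR mid",(L+Rr)/2,np.linalg.norm(L-Rr),np.degrees(np.arctan2(*(Rr-L)[1::-1])))
s=plane(c,322.7,114.7,.065,True); t=plane(c,322.7,110.2,.115,True); print("seat",s,"tip",t)
x=np.array([np.cos(np.radians(104)),np.sin(np.radians(104))]); y=np.array([x[1],-x[0]])
print("hub rel tcp at grasp", (hub[:2]-[.4933,-.2763])@x,(hub[:2]-[.4933,-.2763])@y)
m=(s+t)[:2]/2; print("mid",m); go([*m,.2274],np.radians(104))
```

```text
hub [ 0.4929696  -0.27660501  0.08      ] cap [ 0.50054467 -0.30884425  0.075     ]
LR mid [ 0.49236949 -0.27584761  0.045     ] 0.06683593599950428 12.831014726235107
seat [ 0.54712739 -0.02490194  0.065     ] tip [ 0.54680987 -0.02470701  0.115     ]
hub rel tcp at grasp -0.00021601909405575789 -0.0003943702207103048
mid [ 0.54696863 -0.02480447]
yaw now 103.88 dpos cm [ 9.12 -0.06  0.01] turn [-0.0003  0.0001 -0.0021]
```

Call:
{"op": "play_rows", "data": {
  "gripper": [1,1,1,1,1,1,1,1,1,1],
  "delta_pos": [
    [3,0,0],
    [6.5,0,0],
    [9.15,-0.06,0],
    [9.15,-0.06,0],
    [9.15,-0.06,2],
    [9.15,-0.06,4],
    [9.15,-0.06,5],
    [9.15,-0.06,5.2],
    [9.15,-0.06,5.2],
    [9.15,-0.06,5.2]
  ],
  "turn": [
    [0,0,-0.02],
    [0,0,-0.02],
    [0,0,-0.02],
    [0,0,-0.02],
    [0,0,-0.02],
    [0,0,-0.02],
    [0,0,-0.02],
    [0,0,-0.02],
    [0,0,-0.02],
    [0,0,-0.02]
  ]
}}

```text
time: 6.62
position: [0.5477, -0.0236, 0.1763]
tool_rot: [0.608, 0.794, 0.0, 0.001]
ft_force: [-0.9, -0.5, -4.3]
grip_width: 0.0266
grip_force: 29.8
```

Run:
```python
from h import *
o=robot.get_obs(); print(o["position"],o["ft_force"],o["moment"]); go([.5470,-.0248,o["position"][2]],np.radians(105))
```

```text
[ 0.54774703 -0.02357919  0.17625449] [-0.94309889 -0.54482129 -4.27421556] [-0.00677584 -0.10364017  0.05048949]
yaw now 105.12 dpos cm [-0.1 -0.1 -0. ] turn [0.0014 0.0008 0.0022]
```

Call:
{"op": "play_rows", "data": {
  "gripper": [1,1,1,1,1,1,1,1],
  "delta_pos": [
    [-0.1,-0.1,0],
    [-0.1,-0.1,0],
    [-0.1,-0.1,0.5],
    [-0.1,-0.1,1],
    [-0.1,-0.1,1.5],
    [-0.1,-0.1,2],
    [-0.1,-0.1,2.5],
    [-0.1,-0.1,2.5]
  ],
  "turn": [
    [0,0,0],
    [0,0,0],
    [0,0,0],
    [0,0,0],
    [0,0,0],
    [0,0,0],
    [0,0,0],
    [0,0,0]
  ]
}}

```text
time: 7.62
position: [0.5463, -0.0246, 0.15]
tool_rot: [0.608, 0.794, -0.0, -0.0]
ft_force: [-0.4, -0.6, -2.9]
grip_width: 0.0264
grip_force: 29.8
```

Run:
```python
from h import *
o=robot.get_obs(); print(o["position"],o["ft_force"],o["moment"]); go([.5470,-.0248,o["position"][2]],np.radians(105))
```

```text
[ 0.54628919 -0.02455981  0.15004165] [-0.39874498 -0.59213273 -2.94949092] [ 0.0015649  -0.13813165  0.04127617]
yaw now 105.13 dpos cm [-0.04  0.06 -0.  ] turn [-0.0007 -0.0003  0.0022]
```

Call:
{"op": "play_rows", "data": {
  "gripper": [1,1,1,1,1,1,1,1,1,1],
  "delta_pos": [
    [0,0.03,0.5],
    [0,0.03,1],
    [0,0.03,1.5],
    [0,0.03,1.9],
    [0,0.03,2.1],
    [0,0.03,2.3],
    [0,0.03,2.5],
    [0,0.03,2.7],
    [0,0.03,2.7],
    [0,0.03,2.7]
  ],
  "turn": [
    [0,0,0],
    [0,0,0],
    [0,0,0],
    [0,0,0],
    [0,0,0],
    [0,0,0],
    [0,0,0],
    [0,0,0],
    [0,0,0],
    [0,0,0]
  ]
}}

```text
time: 8.88
position: [0.5468, -0.0245, 0.1236]
tool_rot: [0.608, 0.794, 0.0, 0.0]
ft_force: [0.2, 0.9, -3.4]
grip_width: 0.0266
grip_force: 29.8
```

Call:
{"op": "play_rows", "data": {
  "gripper": [1,1,1,1,1,1,1],
  "delta_pos": [
    [0,0,0.15],
    [0,0,0.3],
    [0,0,0.45],
    [0,0,0.55],
    [0,0,0.6],
    [0,0,0.65],
    [0,0,0.65]
  ],
  "turn": [
    [0,0,0],
    [0,0,0],
    [0,0,0],
    [0,0,0],
    [0,0,0],
    [0,0,0],
    [0,0,0]
  ]
}}

```text
time: 9.75
position: [0.5469, -0.0245, 0.1175]
tool_rot: [0.608, 0.794, 0.0, 0.0]
ft_force: [-1.3, 0.7, 2.0]
grip_width: 0.0267
grip_force: 29.8
```

Call:
{"op": "play_rows", "data": {
  "gripper": [1,1,-1,-1,-1,-1,-1,-1,-1,-1,-1,-1],
  "delta_pos": [
    [0,0,0.05],
    [0,0,0.05],
    [0,0,0],
    [0,0,0],
    [0,0,0],
    [0,0,0],
    [0,0,0],
    [0,0,-2],
    [0,0,-6],
    [0,0,-10],
    [0,0,-10],
    [0,0,-10]
  ],
  "turn": [
    [0,0,0],
    [0,0,0],
    [0,0,0],
    [0,0,0],
    [0,0,0],
    [0,0,0],
    [0,0,0],
    [0,0,0],
    [0,0,0],
    [0,0,0],
    [0,0,0],
    [0,0,0]
  ]
}}

```text
time: 11.25
position: [0.5461, -0.0244, 0.2166]
tool_rot: [0.608, 0.794, -0.0, -0.0]
ft_force: [-0.1, 0.1, 0.3]
grip_width: 0.087
grip_force: 0.0
```

Run:
```python
from h import *
import pickle
c=robot.camera("wrist"); pickle.dump(c,open("w3.pkl","wb"))
ct=robot.camera("top"); cs=robot.camera("side")
o=robot.get_obs(); print(o["time"],o["position"])
hp=proj(c,[.547,-.0248,.145],True).round().astype(int); print(hp)
im=c["color"][:,:,::-1]; x0,y0=hp[0]-60,max(hp[1]-75,0)
z=cv2.resize(im[y0:y0+120,x0:x0+120],(560,560),interpolation=cv2.INTER_CUBIC); print(x0,y0,560/120)
p=proj(cs,[.547,-.0248,.1]).round().astype(int)
z2=cv2.resize(cs["color"][p[1]-28:p[1]+28,p[0]-24:p[0]+24,::-1],(240,280),interpolation=cv2.INTER_CUBIC); print(p)
cv2.imwrite("pics/w3c.png",np.hstack([z,np.vstack([z2,z2[::-1]])]))
ct=pickle.load(open("c0.pkl","rb"))["top"]; print("tube",plane(ct,240.1,306.4,.065))
t=plane(ct,240.1,306.4,.065); go([t[0],t[1]-.075,.21],np.radians(90))
```

```text
11.4 [ 0.54574976 -0.02427834  0.2156508 ]
[325 248]
265 173 4.666666666666667
[329 225]
tube [0.42363686 0.21303188 0.065     ]
yaw now 105.12 dpos cm [18.85 -7.55  0.61] turn [-0.0029 -0.0012  0.2639]
```

View pics/w3c.png

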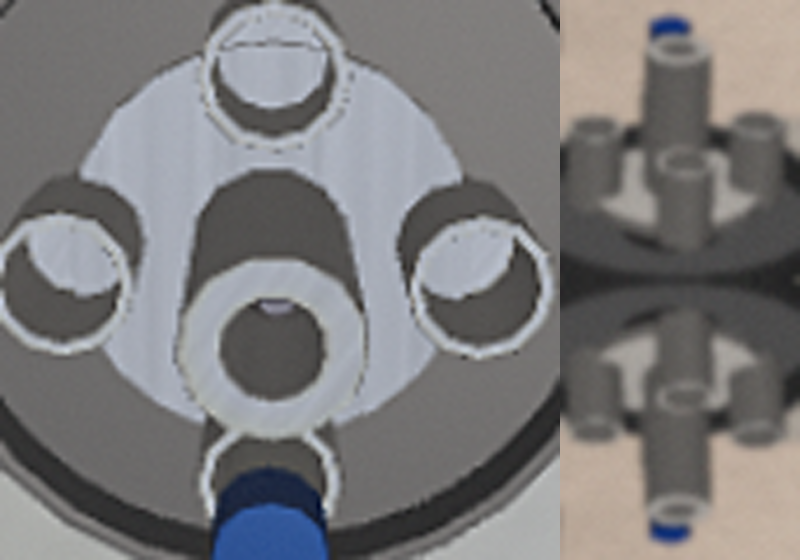

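Rotor is down: hub at (323.3,247.4), empty -x bucket mouth at (323.5,188.4), side buckets level with the tool's y. On to the tube.

Call:
{"op": "play_rows", "data": {
  "gripper": [-1,-1,-1,-1,-1,-1,-1,-1],
  "delta_pos": [
    [18.8,-7.5,0.6],
    [18.8,-7.5,0.6],
    [18.8,-7.5,0.6],
    [18.8,-7.5,0.6],
    [18.8,-7.5,0.6],
    [18.8,-7.5,0.6],
    [18.8,-7.5,0.6],
    [18.8,-7.5,0.6]
  ],
  "turn": [
    [0,0,0.26],
    [0,0,0.26],
    [0,0,0.26],
    [0,0,0.26],
    [0,0,0.26],
    [0,0,0.26],
    [0,0,0.26],
    [0,0,0.26]
  ]
}}

```text
time: 12.4
position: [0.426, 0.1366, 0.211]
tool_rot: [0.706, 0.708, 0.0, 0.0]
ft_force: [0.3, -0.0, 0.9]
grip_width: 0.087
grip_force: 0.0
```

Run:
```python
from h import *
import pickle
c=robot.camera("wrist"); pickle.dump(c,open("w4.pkl","wb")); save(c,"w4")
o=robot.get_obs(); print(o["time"],o["position"])
im=c["color"].astype(int); m=((im[...,2]>im[...,0]+50)&(im[...,2]>im[...,1]+40)).astype(np.uint8)
N,_,st,ce=cv2.connectedComponentsWithStats(m)
for i in range(1,N):
    if st[i,4]>60: print(st[i],ce[i].round(1),plane(c,*ce[i],.065,True))
c3=pickle.load(open("w3.pkl","rb"))
b=plane(c3,323.5,188.4,.11,True); h=plane(c3,323.3,247.4,.145,True); a=np.radians(105.1)
L,R=plane(c3,265+64*120/560,173+283*120/560,.11,True),plane(c3,265+481*120/560,173+285*120/560,.11,True)
print("bucket",b,"hub",h,np.linalg.norm((b-h)[:2]),np.degrees(np.arctan2(*(b-h)[1::-1])),"LR",(L+R)/2,np.linalg.norm(L-R),np.degrees(np.arctan2(*(R-L)[1::-1])),"geo",np.array([.547,-.0248])+.034*np.array([np.cos(a),np.sin(a)]))
z=cv2.resize(c["color"][:240,200:440,::-1],(560,560),interpolation=cv2.INTER_CUBIC); cv2.imwrite("pics/w4c.png",z)
```

```text
12.45 [0.42586352 0.13673857 0.21099358]
[308  66  20  20 295] [317.5  75.5] [0.4214247  0.25920967 0.065     ]
[308 122  20  21 327] [317.7 132. ] [0.42160438 0.2118595  0.065     ]
[ 596  130   35   54 1515] [612.7 156.4] [0.72777957 0.2098953  0.065     ]
bucket [0.53706904 0.00866589 0.11      ] hub [ 0.54565921 -0.02443255  0.145     ] 0.03419499383178454 104.54920992957753 LR [ 0.54598692 -0.02438908  0.11      ] 0.06718678435816343 14.80641384196071 geo [0.53814285 0.00802607]
```

View pics/w4c.png

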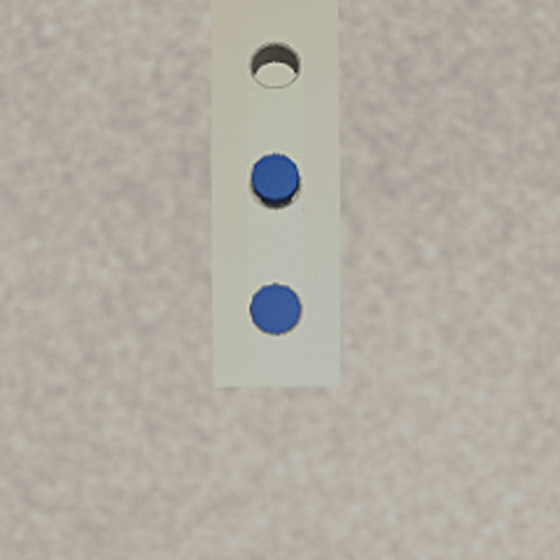

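Spare tube cap at (317.7,132), short tube (317.5,75.5); the rack lies square to the tool.

Run:
```python
from h import *
go([.4219,.2120,.041],np.radians(90))
```

```text
yaw now 90.15 dpos cm [ 7.53 -0.38 17.  ] turn [0.0001 0.     0.0026]
```

Call:
{"op": "play_rows", "data": {
  "gripper": [-1,-1,-1,-1,-1,-1,-1,-1,-1,-1],
  "delta_pos": [
    [4,-0.4,1],
    [7.5,-0.4,4],
    [7.5,-0.4,9],
    [7.5,-0.4,13],
    [7.5,-0.4,15.5],
    [7.5,-0.4,16.5],
    [7.5,-0.4,17],
    [7.5,-0.4,17],
    [7.5,-0.4,17],
    [7.5,-0.4,17]
  ],
  "turn": [
    [0,0,0],
    [0,0,0],
    [0,0,0],
    [0,0,0],
    [0,0,0],
    [0,0,0],
    [0,0,0],
    [0,0,0],
    [0,0,0],
    [0,0,0]
  ]
}}

```text
time: 13.7
position: [0.4215, 0.2125, 0.0418]
tool_rot: [0.706, 0.709, 0.001, 0.0]
ft_force: [0.2, -0.2, 0.1]
grip_width: 0.087
grip_force: 0.0
```

Call:
{"op": "play_rows", "data": {
  "gripper": [1,1,1,1,1,1,1,1,1,1,1],
  "delta_pos": [
    [0,0,0],
    [0,0,0],
    [0,0,0],
    [0,0,0],
    [0,0,0],
    [0,0,0],
    [0,0,0],
    [0,0,0],
    [0,0,0],
    [0,0,0],
    [0,0,0]
  ],
  "turn": [
    [0,0,0],
    [0,0,0],
    [0,0,0],
    [0,0,0],
    [0,0,0],
    [0,0,0],
    [0,0,0],
    [0,0,0],
    [0,0,0],
    [0,0,0],
    [0,0,0]
  ],
  "squeeze": 10
}}

```text
time: 15.08
position: [0.421, 0.2124, 0.0411]
tool_rot: [0.706, 0.709, 0.0, 0.0]
ft_force: [0.1, 0.2, 0.2]
grip_width: 0.0175
grip_force: 9.9
```

Call:
{"op": "play_rows", "data": {
  "gripper": [1,1,1,1,1,1,1],
  "delta_pos": [
    [0,0,-2],
    [0,0,-5],
    [0,0,-9],
    [0,0,-14],
    [0,0,-18],
    [0,0,-19],
    [0,0,-19]
  ],
  "turn": [
    [0,0,0],
    [0,0,0],
    [0,0,0],
    [0,0,0],
    [0,0,0],
    [0,0,0],
    [0,0,0]
  ]
}}

```text
time: 15.95
position: [0.4207, 0.2123, 0.231]
tool_rot: [0.706, 0.709, 0.0, 0.0]
ft_force: [-0.3, -0.5, -0.7]
grip_width: 0.0174
grip_force: 9.9
```

Run:
```python
from h import *
o=robot.get_obs(); print(o["position"],o["grip_width"]); go([.5378,.0085,o["position"][2]],np.radians(105))
```

```text
[0.42074149 0.21234331 0.23102265] 0.017420099216697665
yaw now 90.23 dpos cm [-20.43  11.62   0.  ] turn [ 0.0003 -0.     -0.2578]
```

Call:
{"op": "play_rows", "data": {
  "gripper": [1,1,1,1,1,1,1,1,1,1,1],
  "delta_pos": [
    [-4,2.3,0],
    [-9,5.1,0],
    [-14,8,0],
    [-18,10.2,0],
    [-20,11.4,0],
    [-20.4,11.6,0],
    [-20.4,11.6,0],
    [-20.4,11.6,2],
    [-20.4,11.6,4],
    [-20.4,11.6,4],
    [-20.4,11.6,4]
  ],
  "turn": [
    [0,0,-0.1],
    [0,0,-0.26],
    [0,0,-0.26],
    [0,0,-0.26],
    [0,0,-0.26],
    [0,0,-0.26],
    [0,0,-0.26],
    [0,0,-0.26],
    [0,0,-0.26],
    [0,0,-0.26],
    [0,0,-0.26]
  ]
}}

```text
time: 17.32
position: [0.5377, 0.0098, 0.1917]
tool_rot: [0.607, 0.794, 0.0, 0.0]
ft_force: [-1.2, 0.1, 0.2]
grip_width: 0.0175
grip_force: 9.9
```

Run:
```python
from h import *
c=robot.camera("wrist"); cs=robot.camera("side")
o=robot.get_obs(); print(o["time"],o["position"],o["grip_width"]); go([.5378,.0085,o["position"][2]],np.radians(105))
h=proj(c,[.537,.0,.12],True).round().astype(int); x0,y0=h[0]-70,h[1]-70; print(x0,y0)
z=cv2.resize(c["color"][y0:y0+140,x0:x0+140,::-1],(560,560),interpolation=cv2.INTER_CUBIC)
p=proj(cs,[.54,.0,.12]).round().astype(int)
z2=cv2.resize(cs["color"][p[1]-56:p[1]+56,p[0]-24:p[0]+24,::-1],(240,560),interpolation=cv2.INTER_CUBIC)
cv2.imwrite("pics/w5c.png",np.hstack([z,z2]))
```

```text
17.425 [0.53822869 0.00932587 0.19202305] 0.01753094233141496
yaw now 105.17 dpos cm [-0.07 -0.06 -0.  ] turn [0.0016 0.0007 0.003 ]
249 191
```

View pics/w5c.png

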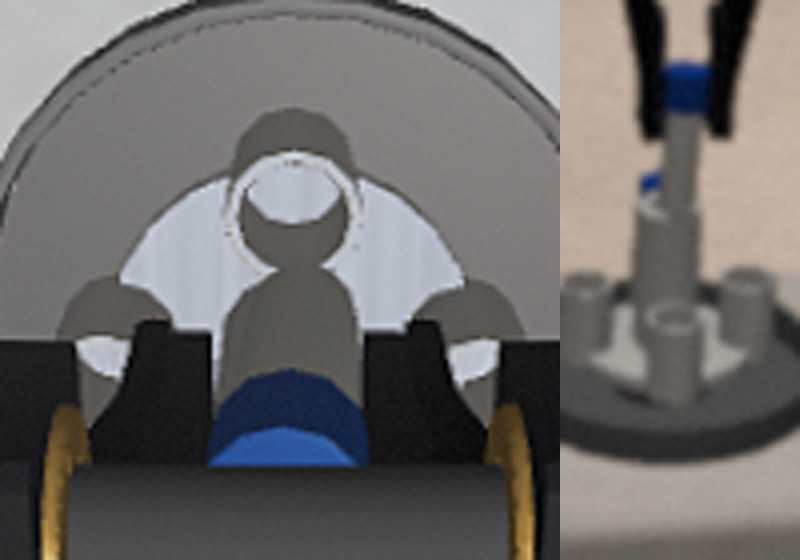

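Tube is upright in the gripper; the bucket mouth is at crop (293,212) in the wrist view and (673,318) in the side view. Check x of both in the side view.

Run:
```python
from h import *
import pickle
cs=pickle.load(open("c0.pkl","rb"))["side"]
p=proj(cs,[.54,.0,.12]).round().astype(int)
def at(u,v,y):
    o,d=ray(cs,p[0]-24+(u-560)/5,p[1]-56+v/5); return o+d*(y-o[1])/d[1]
print("rim",at(673,318,.0085),"hub",at(668,203,-.0245),"cap",at(686,88,.0093),"body",at(682,160,.0093))
```

```text
rim [0.54028177 0.0085     0.1071553 ] hub [ 0.54811848 -0.0245      0.14247708] cap [0.53790027 0.0093     0.20781763] body [0.5385602  0.0093     0.17756928]
```

Call:
{"op": "play_rows", "data": {
  "gripper": [1,1,1,1,1,1,1,1,1,1],
  "delta_pos": [
    [-0.1,0.03,1],
    [-0.1,0.03,2],
    [-0.1,0.03,3],
    [-0.1,0.03,3.7],
    [-0.1,0.03,4.1],
    [-0.1,0.03,4.5],
    [-0.1,0.03,4.9],
    [-0.1,0.03,5.3],
    [-0.1,0.03,5.3],
    [-0.1,0.03,5.3]
  ],
  "turn": [
    [0,0,0],
    [0,0,0],
    [0,0,0],
    [0,0,0],
    [0,0,0],
    [0,0,0],
    [0,0,0],
    [0,0,0],
    [0,0,0],
    [0,0,0]
  ]
}}

```text
time: 18.68
position: [0.5385, 0.008, 0.1382]
tool_rot: [0.608, 0.794, 0.0, 0.0]
ft_force: [0.3, 0.4, -0.9]
grip_width: 0.0173
grip_force: 9.9
```

Call:
{"op": "play_rows", "data": {
  "gripper": [1,1,1,1,1,1,1,1,1,1],
  "delta_pos": [
    [0,0,0.4],
    [0,0,0.8],
    [0,0,1.2],
    [0,0,1.6],
    [0,0,1.9],
    [0,0,2.1],
    [0,0,2.2],
    [0,0,2.3],
    [0,0,2.3],
    [0,0,2.3]
  ],
  "turn": [
    [0,0,0],
    [0,0,0],
    [0,0,0],
    [0,0,0],
    [0,0,0],
    [0,0,0],
    [0,0,0],
    [0,0,0],
    [0,0,0],
    [0,0,0]
  ]
}}

```text
time: 19.92
position: [0.5384, 0.008, 0.1151]
tool_rot: [0.608, 0.794, 0.0, 0.0]
ft_force: [0.3, 0.1, 0.0]
grip_width: 0.0177
grip_force: 9.9
```

Call:
{"op": "play_rows", "data": {
  "gripper": [1,1,1,-1,-1,-1,-1,-1,-1,-1,-1,-1],
  "delta_pos": [
    [0,0,0.1],
    [0,0,0.15],
    [0,0,0.15],
    [0,0,0.1],
    [0,0,0.1],
    [0,0,0.1],
    [0,0,0.1],
    [0,0,0],
    [0,0,-2],
    [0,0,-6],
    [0,0,-12],
    [0,0,-12]
  ],
  "turn": [
    [0,0,0],
    [0,0,0],
    [0,0,0],
    [0,0,0],
    [0,0,0],
    [0,0,0],
    [0,0,0],
    [0,0,0],
    [0,0,0],
    [0,0,0],
    [0,0,0],
    [0,0,0]
  ]
}}

```text
time: 21.42
position: [0.5418, 0.0074, 0.24]
tool_rot: [0.608, 0.794, 0.003, 0.005]
ft_force: [0.0, 0.1, 0.1]
grip_width: 0.0861
grip_force: 0.0
```

Run:
```python
from h import *
c=robot.camera("wrist"); cs=robot.camera("side")
o=robot.get_obs(); print(o["time"],o["position"],o["grip_width"])
h=proj(c,[.543,-.012,.14],True).round().astype(int); x0,y0=h[0]-70,h[1]-70; print(x0,y0)
z=cv2.resize(c["color"][y0:y0+140,x0:x0+140,::-1],(560,560),interpolation=cv2.INTER_CUBIC)
p=proj(cs,[.54,.0,.12]).round().astype(int)
z2=cv2.resize(cs["color"][p[1]-56:p[1]+56,p[0]-24:p[0]+24,::-1],(240,560),interpolation=cv2.INTER_CUBIC)
cv2.imwrite("pics/w6c.png",np.hstack([z,z2]))
im=c["color"].astype(int); m=((im[...,2]>im[...,0]+50)&(im[...,2]>im[...,1]+40)).astype(np.uint8)
N,_,st,ce=cv2.connectedComponentsWithStats(m)
for i in range(1,N):
    if st[i,4]>60: print(st[i],plane(c,*ce[i],.14,True))
```

```text
21.525 [0.53831882 0.00800789 0.23560412] 0.08688539148230166
247 190
[ 520   36   44   54 1803] [0.67257852 0.18917184 0.14      ]
[307 220  23  24 422] [0.53811595 0.00971798 0.14      ]
```

View pics/w6c.png

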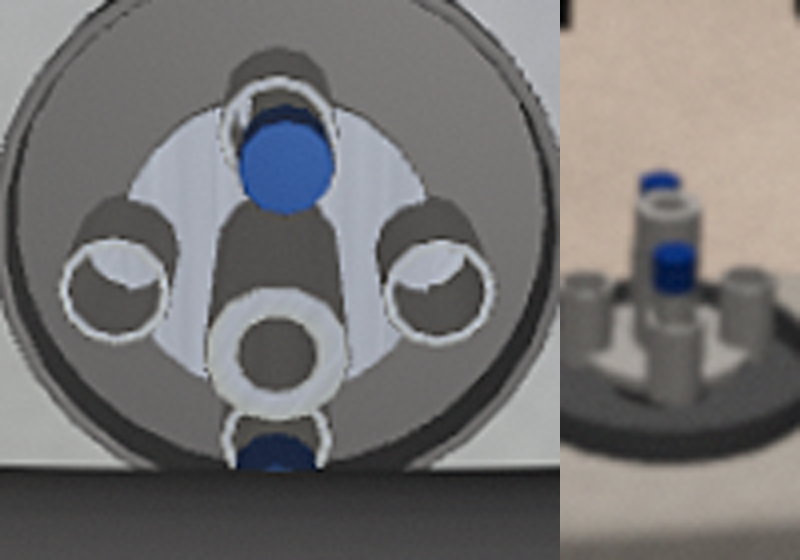

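The tube stands upright in the -x bucket: its cap is at crop (287,167) in the wrist view and (674,250) in the side view. I'll check its height, then hand in.

Run:
```python
from h import *
import pickle
cs=pickle.load(open("c0.pkl","rb"))["side"]
p=proj(cs,[.54,.0,.12]).round().astype(int)
o,d=ray(cs,p[0]-24+(674-560)/5,p[1]-56+251/5); z=(o+d*(.0085-o[1])/d[1])[2]; print("cap top z",z)
if abs(z+.0027-.140)<.005: print(robot.hand_in())
```

```text
cap top z 0.13737886587250642
the job is handed in; nothing more can be done
None
```

The rotor is home on the seat, with its slots over the pin, and the spare long tube stands on the floor of the opposite bucket. I handed the job in at about 21.5 s; no verdict was returned.

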